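# Eject the used cartridge into the tub

### The job

The yellow test cartridge in the dock is used up. Slide the spring ejector behind it fully forward so that it pushes the cartridge all the way out of its slot onto the ledge in front, then pick the cartridge up and put it in the open whitish plastic tub. Leave the blue cartridge in its slot and the tub standing upright.

Things in the scene. Friction and masses are not known exactly. Their poses are not given: they have to be found in the camera images.
- dock: Fixed grey dock, white roof 47.5 mm high. Origin on the worktop under the middle between the seated cartridges; x to the back, y left, z up; slot mouths face -x. Two bays, centre lines y = +36 and -36 mm. Slots: mouth x = -28 mm, floor z = 22 mm, closed at sides and top. Before each mouth a ledge 20 mm wide at z = 22 mm out to x = -101 mm, 4 mm end lip; base plate beside the ledges z = 8 mm.
- left_tab (a point): Centre of the back face of the left (dock y = +36 mm) ejector's red upright tab: 24 mm wide (y), 8 mm thick (x), z = 50 to 78 mm, back face at dock x = +37.5 mm at rest, free space behind. Push it from behind along dock -x, 60 mm to its stop; spring 1.5 N rising to 4.5 N, light damping. Its foot pushes that bay's cartridge out by 60 mm. Let go, it springs back; the cartridge stays out.
- right_tab (a point): The same point on the equal red tab of the right ejector (dock y = -36 mm), which pushes out the cartridge of the right bay. Same size, travel and spring.
- yellow_cartridge: The used cartridge: yellow plastic block with a dark window on top, 56 mm long (x) x 34 mm wide (y) x 18 mm high (z), about 30 g. Origin: centre of its underside. It sits in either of the dock's two bays, held by a light side spring (1.5 N), axes parallel to the dock's. Out on the ledge, which is narrower, it can be gripped across its width from above and lifted.
- blue_cartridge: The other cartridge, blue, same shape, size and origin, in the other bay of the dock. It must stay in its slot.
- plastic_tub: Loose open square tub of whitish plastic, 128 x 132 mm at the rim, flat inside over about 100 x 100 mm, 51 mm high, 120 g, standing on the worktop. Origin: centre of its underside, z up; inner floor 2 mm up.

How it is judged:
By the outcome, as a careful person would: the job done as asked, in the order asked, and still so for the second after the job is handed in, with the robot touching nothing.
It also fails if it takes over 48 s, if anything falls off the work surface, if the arm or the gripper's body presses on something with over 40 N, if the wrist force passes 120 N, or if a joint passes its speed limit or range.

### The arm

A 6-joint arm with a two-finger parallel gripper is mounted at the origin on a cart in front of the work surface, level with it; the furniture and walls round the work are solid. World frame = base frame: x ahead of the robot, y to its left, z up, the work surface at z = 0. Lengths are in m, angles in rad, forces in N, time in s.
With the tool pointing down it reaches from about 0.425 to 1.125 m from the base axis. Payload 14.9 kg.
Tool frame: the origin (TCP) lies midway between the tips of the shut fingers; the grasp point (between the pads) lies hold_point_z behind it (hold_point_z is the distance from the TCP to the grasp point, in m); z points along the fingers, y is the line along which they close (so a half turn about z gives the same grasp; the last joint's range is limited). The gripper opens to 91 mm and grips with 3 to 60 N. Pads are 32 mm wide; open, the fingers measure 118 mm over their backs; the gripper's body (76 mm by 178 mm) begins 60 mm behind the grasp point.
Start: joints at [-1.244, 0.379, 1.734, -0, 1.028, -0.033], TCP at [0.246, -0.655, 0.214] pointing down, gripper open.
Joint ranges: [-2.77, 2.77], [-0.74, 2.19], [0, 2.66], [-1.06, 4.2], [0.31, 2.87], [-3.08, 3.08]. Speed limits (rad/s): [1.89, 1.89, 2.39, 3.14, 3.14, 3.14].

### API

Orientations are given as a 3x3 rotation matrix whose columns are the frame's x, y, z axes.
In Python, from plant import * gives the robot as it stands. The module is installed in compiled form; this text tells all that it offers.
- The arm moves only by the tool play_rows, never from a script. Its argument "plan" is a list of rows, each a list of 7 numbers: the shift along the tool's x, y, z in mm, then the turn, a rotation vector about the tool's x, y, z in rad, then the closure, from 0 (fully open) to 1 (shut). A call has 1 to 8 rows; each row is the pose to reach, as a shift and turn from the pose commanded when the call began, along the tool's axes at that moment; what a row does not reach only later rows make up. A row lasts 1/10 s, in which the tool goes at most 50 mm and 8.59 degrees, less where a joint would pass 70% of its speed; a pose out of reach is approached as far as the arm can. A call with a gripper value outside its range is refused whole. The fingers move at their own pace and stop on an object; the grip force is fixed at half the most. Time passes only in rows, so rows that repeat a pose let the fingers close. It gives the time, the measured TCP pose, the force, the opening and the grip force at its end, in the units of the state.
- state(): the state, without advancing time (a new reading comes with each control period).
- camera(name): name is "side" or "top" or "wrist"; returns (picture, depth): 400x640x3 uint8, blue, green, red; 400x640 float32, m along the optical axis (not along the pixel's ray), 0 where there is no reading.
- camera_info(name): a dict with "vfov" (degrees; the focal length in pixels is half the picture's height over the tangent of half this angle, whatever the lens; pixels are square), "cx", "cy" (the principal point, pixels), "k1" (the pictures are not rectified: a ray, as slopes to the right and down, at radius r is drawn at 1 + k1 r^2 times it, then the intrinsics apply), "world_to_cam" (4x4, takes a point from world to camera coordinates). Camera axes: x right, y up, looking along -z (the intrinsics and any distortion apply to the point x, -y, -z); pixel columns grow to the right and rows downward; lengths in m; the calibration is good to about 2 mm. A picture is of the moment at which its call begins: read the wrist's pose just before it. camera_info takes no time and is no camera call; for the wrist camera it gives the pose at the moment of the call.
- finish_job(): hands the job in; it is judged then, once.
Trained networks look in the newest picture that a camera, given by its name, has taken for a name from the list of things; names that differ only in an ending like _2 or _b are one class to them, and where a whole thing is asked for, a point or a joint stands for the part that bears it (a point fixed in the world has none). Each returns a list of dicts, best first, with "confidence" (0 to 1); they miss things now and then, are a little off and sometimes report something else, mostly with a low value. They report only what shows in the picture. A call takes as long as a camera call.
- look_for(camera, target): "extent" ([left, top, width, height] in pixels, round what is visible of it).
- masks_of(camera, target): "pixels" (400x640 bool, what is visible of it) and "extent" ([left, top, width, height] in pixels, round what is visible of it).
The state is a dict: "time": time; "q": joint angles; "joint_velocities": joint speeds; "tau": joint torques, N m; "tcp_pos": TCP position; "orientation": TCP orientation; "force": force on the tool from outside, world axes, zero at the start; "torque": the same for the moment, N m; "grip_width": finger opening in m; "gripper_force": force on a finger pad.
Only numpy, scipy, OpenCV 4.12 (cv2) and the standard library are available. Lean on these libraries where they do the work, as an engineer would, in place of code of your own. Each camera call takes 0.05 s, during which the arm holds its last target. There are 200 camera calls.

## Working session

There is one attempt and no reset: what is moved stays moved. The work goes in short steps, Python scripts to look and compute and a tool call to move; the robot and the scene stay as the last step left them, time stands still between calls to the robot, and variables do not carry over. Pictures are saved under pics/ and viewed, at most 10 in all, crops included, and the job is handed in when it is done.

Besides the shell and the picture viewer there is one more tool, called by a JSON object that holds its "fn" and its "kwargs". play_rows: Moves the arm, as the interface text tells. Its arguments: {"type":"object","properties":{"plan":{"type":"array","items":{"type":"array","items":{"type":"number"}}}},"required":["plan"]}

```bash
mkdir -p pics; cat > h.py <<'E'
from plant import *
import numpy as np, cv2
def K(n):
    i=camera_info(n); f=200/np.tan(np.radians(i["vfov"])/2); return i,f
def cloud(n,depth,i=None):
    # world point of each pixel
    i=i or camera_info(n); f=200/np.tan(np.radians(i["vfov"])/2)
    v,u=np.mgrid[0:400,0:640].astype(float)
    a=(u-i["cx"])/f; b=(v-i["cy"])/f; x,y=a.copy(),b.copy()
    for _ in range(8):
        s=1+i["k1"]*(x*x+y*y); x,y=a/s,b/s
    P=np.stack([x*depth,-y*depth,-depth,np.ones_like(depth)],-1)
    W=P@np.linalg.inv(i["world_to_cam"]).T
    return W[...,:3]
E
python3 - <<'E'
from h import *
s=state(); print({k:s[k] for k in("time","tcp_pos","orientation","grip_width")})
try: print("hold",hold_point_z)
except Exception as e: print(e)
for n in("top","side"):
    p,d=camera(n); W=cloud(n,d); np.savez(f"pics/{n}0.npz",p=p,d=d,W=W)
    cv2.imwrite(f"pics/{n}0.png",p)
    for t in("yellow_cartridge","blue_cartridge","plastic_tub","left_tab","right_tab","dock"):
        r=masks_of(n,t)
        for o in r[:2]:
            m=o["pixels"]&(d>0); w=W[m]
            print(n,t,round(o["confidence"],2),o["extent"],m.sum(), np.round(np.percentile(w,[2,50,98],axis=0),3).tolist() if m.sum() else None)
E
```

```text
{'time': 0.0, 'tcp_pos': array([ 0.24634601, -0.65480592,  0.21330467]), 'orientation': array([[ 9.35962994e-01,  3.52098239e-01, -3.20710264e-04],
       [ 3.52098381e-01, -9.35962446e-01,  1.01473920e-03],
       [ 5.71151216e-05, -1.06267990e-03, -9.99999434e-01]]), 'grip_width': 0.09161520918875132}
hold 0.0188
top yellow_cartridge 0.52 [198.1, 180.1, 10.9, 20.4] 85 [[0.56, 0.151, 0.036], [0.589, 0.161, 0.039], [0.61, 0.168, 0.046]]
top blue_cartridge 0.54 [228.4, 187.0, 10.2, 22.3] 92 [[0.543, 0.085, 0.032], [0.565, 0.092, 0.04], [0.594, 0.101, 0.044]]
top plastic_tub 0.77 [379.1, 209.6, 61.5, 59.1] 3052 [[0.421, -0.375, -0.001], [0.484, -0.321, 0.008], [0.541, -0.251, 0.052]]
top left_tab 0.44 [199.6, 170.5, 14.0, 10.4] 76 [[0.611, 0.141, 0.036], [0.614, 0.152, 0.073], [0.622, 0.164, 0.08]]
top right_tab 0.39 [227.0, 172.5, 12.6, 13.1] 46 [[0.597, 0.073, 0.05], [0.6, 0.083, 0.075], [0.606, 0.092, 0.08]]
top dock 0.74 [185.0, 169.2, 70.0, 74.2] 3460 [[0.479, 0.057, 0.005], [0.552, 0.127, 0.025], [0.625, 0.196, 0.075]]
side plastic_tub 0.81 [255.4, 272.0, 82.1, 75.0] 4221 [[0.421, -0.376, 0.001], [0.483, -0.294, 0.018], [0.54, -0.251, 0.053]]
side left_tab 0.48 [309.1, 135.7, 2.6, 15.6] 40 [[0.613, 0.14, 0.048], [0.616, 0.145, 0.07], [0.622, 0.163, 0.081]]
side dock 0.8 [256.5, 139.0, 62.8, 53.7] 2297 [[0.477, 0.053, 0.006], [0.561, 0.1, 0.029], [0.628, 0.181, 0.069]]
```

```bash
python3 - <<'E'
from h import *
t=np.load("pics/top0.npz");s=np.load("pics/side0.npz")
a=cv2.resize(t["p"][150:260,160:460],None,fx=2.6,fy=2.6,interpolation=2)
b=cv2.resize(s["p"][110:230,190:430],None,fx=2.6,fy=2.6,interpolation=2)
c=np.zeros((600,790,3),np.uint8);c[:a.shape[0],:a.shape[1]]=a;c[286:286+312,:b.shape[1]]=b[:312]
cv2.imwrite("pics/c0.png",c)
# dock yaw: roof points
for n,z in(("top",t),("side",s)):
    W=z["W"];p=z["p"].astype(int);d=z["d"]
    R=(W[...,0]>.45)&(W[...,0]<.66)&(W[...,1]>.03)&(W[...,1]<.22)&(d>0)
    for nm,lo,hi in(("roof",.042,.053),("tab",.06,.076),("tabtop",.0765,.085),("plate",.004,.013),("ledge",.018,.03)):
        m=R&(W[...,2]>lo)&(W[...,2]<hi)
        if nm.startswith("tab"): m&=(p[...,2]>p[...,1]+60)
        w=W[m]
        if len(w)<5: print(n,nm,len(w));continue
        r=cv2.minAreaRect((w[:,:2]*1000).astype(np.float32))
        print(n,nm,len(w),np.round(r[0],1),np.round(r[1],1),round(r[2],1),w[:,2].mean().round(4))
    # tub rim
    m=(d>0)&(W[...,0]>.38)&(W[...,0]<.58)&(W[...,1]>-.42)&(W[...,1]<-.2)&(W[...,2]>.045)&(W[...,2]<.06)
    w=W[m];r=cv2.minAreaRect((w[:,:2]*1000).astype(np.float32));print(n,"rim",len(w),r)
E
```

```text
top roof 1575 [588.9 122.9] [133.  81.] 78.7 0.0469
top tab 41 [609.9 117.7] [93.7  8.4] 78.4 0.0724
top tabtop 42 [610.2 119.1] [90.8  7.6] 78.5 0.0783
top plate 1133 [552.9 123. ] [189. 198.] 88.6 0.008
top ledge 596 [552.9 127.2] [126.9 151.6] 78.5 0.0222
top rim 659 ((480.45159912109375, -312.73822021484375), (127.42259216308594, 130.89279174804688), 7.323418617248535)
side roof 915 [590.9 121.5] [136.2  78.4] 79.0 0.0484
side tab 26 [609.1 108.4] [77.1  5.3] 78.3 0.0679
side tabtop 33 [611.3 118.2] [98.5  5.8] 78.1 0.0789
side plate 626 [555.1 128.3] [204.3 188.1] 1.9 0.0088
side ledge 494 [551.8 119.7] [115.7 151.2] 78.2 0.0233
side rim 1001 ((480.8080139160156, -312.26348876953125), (127.72718048095703, 133.1291046142578), 6.045689582824707)
```

View pics/c0.png

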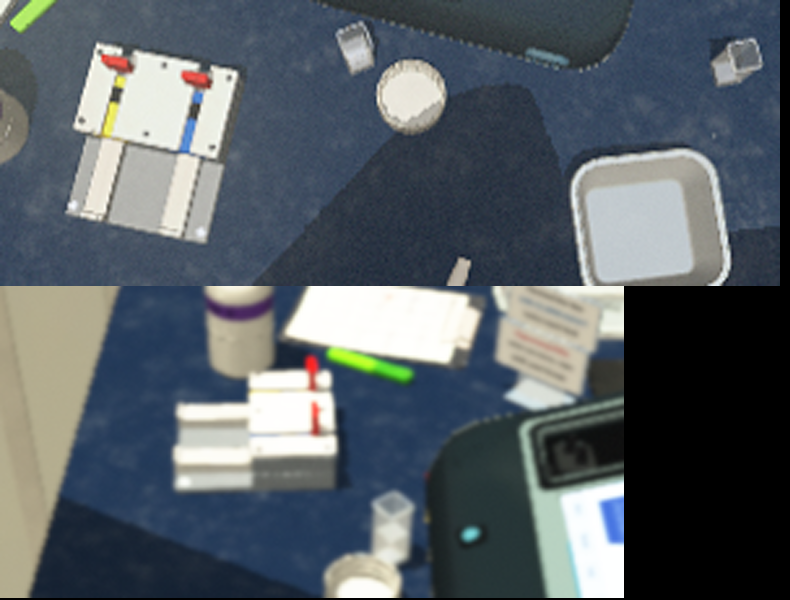

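View pics/top0.png

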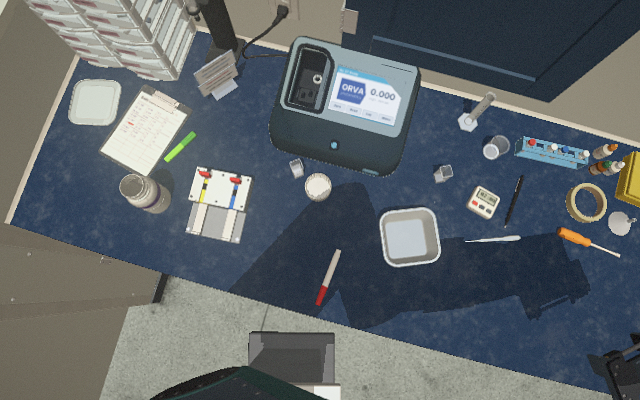

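The pictures show the dock at top pixels about (220,205), with the yellow cartridge in the left bay and the blue one in the right. The tub is at (410,237), with a tall bottle next to the dock at (140,190). Next I'll check the clearance along the route.

```bash
cat >> h.py <<'E'
O=np.array([577.4,125.8]); yaw=np.radians(-11.5)
D=np.array([[np.cos(yaw),-np.sin(yaw)],[np.sin(yaw),np.cos(yaw)]])
def dock(x,y): return O+D@[x,y]
def delta(xy,z,tyaw):
    """shift (tool mm) and turn about tool z to a world target with the tool straight down"""
    s=state(); R=s["orientation"]; p=s["tcp_pos"]*1000
    T=np.array([[np.cos(tyaw),np.sin(tyaw),0],[np.sin(tyaw),-np.cos(tyaw),0],[0,0,-1]])
    from scipy.spatial.transform import Rotation as Q
    return np.round(R.T@(np.array([*xy,z])-p),1),np.round(Q.from_matrix(R.T@T).as_rotvec(),3)
E
python3 - <<'E'
from h import *
A=np.concatenate([np.load(f"pics/{n}0.npz")["W"][np.load(f"pics/{n}0.npz")["d"]>0] for n in("top","side")])*1000
def box(c,hx,hy,zmin):
    q=(A[:,:2]-c)@D; m=(abs(q[:,0])<hx)&(abs(q[:,1])<hy)&(A[:,2]>zmin)&(A[:,2]<400)
    return m.sum(),(np.round(q[m].min(0)),np.round(q[m].max(0)),A[m,2].max().round()) if m.any() else None
print("push start",dock(85,36),box(dock(85,36),50,105,120)); print("push end",box(dock(-6,36),50,105,120))
print("grasp",dock(-60,36),box(dock(-60,36),50,105,80))
m=(A[:,0]>.1e3)&(A[:,0]<760)&(A[:,1]<300)&(A[:,1]>-750)&(A[:,2]>60)&(A[:,2]<600)
B=A[m]
for y in range(-750,300,50):
    w=B[(B[:,1]>=y)&(B[:,1]<y+50)]
    print(y,[int(w[(w[:,0]>=x)&(w[:,0]<x+60)][:,2].max(initial=0)) for x in range(100,760,60)])
print(delta(dock(85,36),250,yaw))
E
```

```text
push start [667.87084553 144.13101494] (np.int64(0), None)
push end (np.int64(300), (array([-50.,  89.]), array([ -8., 105.]), np.float64(151.0)))
grasp [525.78176336 173.03936543] (np.int64(928), (array([-10.,  82.]), array([ 50., 105.]), np.float64(151.0)))
-750 [0, 0, 222, 0, 0, 0, 0, 0, 0, 69, 0]
-700 [0, 0, 527, 530, 0, 0, 0, 0, 0, 68, 66]
-650 [0, 336, 560, 558, 0, 0, 0, 0, 0, 68, 66]
-600 [0, 336, 574, 572, 0, 0, 0, 0, 0, 0, 512]
-550 [0, 0, 587, 0, 0, 0, 0, 0, 0, 60, 511]
-500 [0, 0, 590, 0, 0, 0, 0, 0, 0, 0, 0]
-450 [0, 0, 0, 0, 0, 0, 0, 0, 68, 66, 0]
-400 [0, 0, 0, 0, 0, 0, 0, 0, 68, 68, 0]
-350 [0, 0, 0, 0, 0, 0, 0, 0, 0, 104, 130]
-300 [0, 0, 0, 0, 0, 0, 0, 0, 93, 112, 128]
-250 [0, 0, 0, 0, 0, 0, 0, 0, 94, 104, 120]
-200 [0, 0, 0, 0, 0, 0, 0, 0, 79, 103, 117]
-150 [548, 549, 537, 596, 0, 0, 0, 0, 0, 103, 114]
-100 [537, 521, 599, 599, 0, 0, 0, 0, 67, 101, 110]
-50 [456, 390, 558, 0, 0, 0, 0, 0, 66, 96, 109]
0 [402, 273, 497, 0, 0, 0, 0, 0, 0, 73, 102]
50 [0, 389, 441, 0, 0, 0, 0, 0, 82, 0, 0]
100 [0, 384, 363, 0, 0, 0, 0, 0, 80, 0, 0]
150 [0, 0, 0, 0, 0, 0, 0, 0, 82, 0, 0]
200 [0, 0, 0, 0, 0, 0, 0, 107, 83, 0, 0]
250 [0, 0, 0, 0, 0, 0, 0, 150, 150, 565, 566]
(array([ 675.9, -599.8,  -36. ]), array([-0.  , -0.  ,  0.56]))
```

{"fn": "play_rows", "kwargs": {"plan": [[0,0,-40,0,0,0,0.5],[40,-36,-40,0,0,-0.1,1],[80,-71,-40,0,0,-0.2,1],[120,-107,-40,0,0,-0.3,1],[160,-142,-40,0,0,-0.4,1],[200,-178,-40,0,0,-0.5,1],[240,-213,-40,0,0,-0.6,1],[280,-249,-40,0,0,-0.7,1]]}}

```text
time: 1.5
tcp_pos: [0.41, -0.3437, 0.2542]
orientation: [[0.486, 0.874, 0.0], [0.874, -0.486, -0.0], [-0.0, 0.001, -1.0]]
force: [0.9, -0.3, -0.0]
grip_width: 0.0299
gripper_force: 0.0
```

```bash
python3 - <<'E'
from h import *
print(delta(dock(80,36),250,yaw+np.pi/2))
A=np.concatenate([np.load(f"pics/{n}0.npz")["W"][np.load(f"pics/{n}0.npz")["d"]>0] for n in("top","side")])*1000
q=(A[:,:2]-O)@D
for lo,hi in((80,110),(110,135),(135,148),(148,158)):
    m=(q[:,0]>-90)&(q[:,0]<30)&(q[:,1]>95)&(q[:,1]<230)&(A[:,2]>lo)&(A[:,2]<hi)
    if m.sum()>5: print(lo,m.sum(),cv2.minEnclosingCircle(q[m].astype(np.float32)),np.percentile(q[m],[1,99],axis=0).round())
E
```

```text
(array([550.1, -16.3,   4.1]), array([ 0.001,  0.   , -0.306]))
80 623 ((-36.95734405517578, 153.54067993164062), 37.188907623291016) [[-73. 119.]
 [ -4. 188.]]
110 564 ((-38.47078323364258, 151.78717041015625), 32.35971450805664) [[-68. 124.]
 [ -8. 183.]]
135 361 ((-36.241546630859375, 154.7010955810547), 29.4049015045166) [[-64. 127.]
 [-12. 183.]]
148 50 ((-38.27355194091797, 156.71751403808594), 28.427793502807617) [[-62. 130.]
 [-14. 182.]]
```

{"fn": "play_rows", "kwargs": {"plan": [[40,-1,0,0,0,-0.05,1],[80,-2,0,0,0,-0.1,1],[120,-4,0,0,0,-0.15,1],[160,-5,0,0,0,-0.2,1],[200,-6,0,0,0,-0.25,1],[240,-7,0,0,0,-0.306,1],[280,-8,0,0,0,-0.306,1],[320,-10,0,0,0,-0.306,1]]}}

```text
time: 2.3
tcp_pos: [0.5579, -0.0598, 0.2542]
orientation: [[0.203, 0.979, 0.001], [0.979, -0.203, -0.0], [0.0, 0.001, -1.0]]
force: [-0.4, -0.6, 0.3]
grip_width: 0.0004
gripper_force: 0.0
```

```bash
python3 -c "
from h import *
print(delta(dock(80,36),250,yaw+np.pi/2))"
```

```text
(array([222. ,  61.2,   4.2]), array([ 0.001, -0.   , -0.004]))
```

{"fn": "play_rows", "kwargs": {"plan": [[45,13,0,0,0,0,1],[90,26,0,0,0,0,1],[135,39,0,0,0,0,1],[180,52,0,0,0,0,1],[210,59,2,0,0,0,1],[222,61,4,0,0,0,1],[222,61,4,0,0,0,1]]}}

```text
time: 3.0
tcp_pos: [0.662, 0.1444, 0.2493]
orientation: [[0.202, 0.979, -0.001], [0.979, -0.202, -0.0], [-0.0, -0.001, -1.0]]
force: [-0.1, -0.8, 0.4]
grip_width: 0.0009
gripper_force: 0.0
```

```bash
python3 - <<'E'
from h import *
i=camera_info("wrist"); p,d=camera("wrist"); W=cloud("wrist",d,i)*1000; cv2.imwrite("pics/w1.png",p)
q=(W[...,:2]-O)@D; pi=p.astype(int)
m=(d>0)&(W[...,2]>60)&(W[...,2]<90)&(pi[...,2]>pi[...,1]+60)
for k,s in(("L",q[...,1]>0),("R",q[...,1]<0)):
    w=q[m&s]; print(k,len(w),np.percentile(w,[2,50,98],axis=0).round(1) if len(w) else "", W[...,2][m&s].max(initial=0))
m=(d>0)&(W[...,2]>110)&(W[...,2]<240)&(abs(q[...,0]-90)<110)&(abs(q[...,1]-36)<60); print("tall",m.sum(), q[m].min(0) if m.any() else "",q[m].max(0)if m.any() else "")
print(delta(dock(80,36),57,yaw+np.pi/2), i["world_to_cam"].round(3)[2])
E
```

```text
L 151 [[30.1 25.8]
 [34.1 37.1]
 [37.1 47.1]] 79.08785509084233
R 108 [[ 30.5 -40.5]
 [ 34.9 -31. ]
 [ 37.6 -24.9]] 78.96798824482681
tall 0  
(array([  2.2,   1. , 192.5]), array([-0.001,  0.   , -0.004])) [ 0.057  0.269  0.961 -0.501]
```

View pics/w1.png

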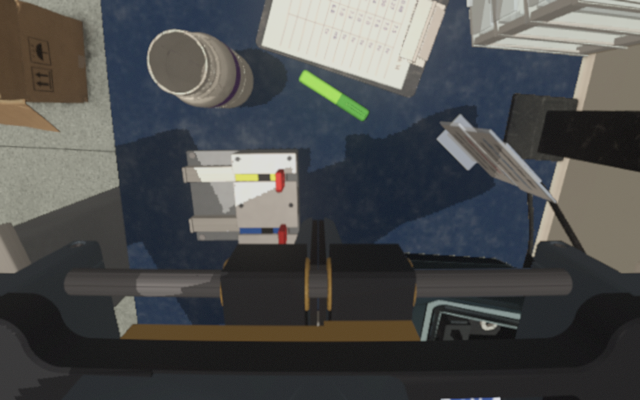

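The wrist view shows the left tab at pixel (280,180) in line with the yellow strip, at dock x 30–37 and y 36. That agrees with the top and side cameras. I'll lower the tool behind it.

{"fn": "play_rows", "kwargs": {"plan": [[2,1,35,0,0,0,1],[2,1,75,0,0,0,1],[2,1,115,0,0,0,1],[2,1,150,0,0,0,1],[2,1,175,0,0,0,1],[2,1,188,0,0,0,1],[2,1,192,0,0,0,1],[2,1,192,0,0,0,1]]}}

```text
time: 3.85
tcp_pos: [0.6638, 0.1447, 0.0586]
orientation: [[0.204, 0.979, 0.0], [0.979, -0.204, 0.0], [0.0, 0.0, -1.0]]
force: [0.7, 0.7, -0.4]
grip_width: 0.0003
gripper_force: 0.0
```

{"fn": "play_rows", "kwargs": {"plan": [[0,-8,0,0,0,0,1],[0,-15,0,0,0,0,1],[0,-20,0,0,0,0,1],[0,-24,0,0,0,0,1],[0,-28,0,0,0,0,1],[0,-32,0,0,0,0,1],[0,-36,0,0,0,0,1],[0,-40,0,0,0,0,1]]}}

```text
time: 4.65
tcp_pos: [0.6246, 0.1534, 0.0581]
orientation: [[0.203, 0.979, 0.001], [0.979, -0.203, 0.0], [0.0, 0.001, -1.0]]
force: [2.8, -1.8, -0.9]
grip_width: 0.0004
gripper_force: 1.9
```

{"fn": "play_rows", "kwargs": {"plan": [[0,-4,0,0,0,0,1],[0,-8,0,0,0,0,1],[0,-12,0,0,0,0,1],[0,-16,0,0,0,0,1],[0,-20,0,0,0,0,1],[0,-24,0,0,0,0,1],[0,-28,0,0,0,0,1],[0,-30,0,0,0,0,1]]}}

```text
time: 5.45
tcp_pos: [0.5947, 0.1594, 0.058]
orientation: [[0.203, 0.979, 0.0], [0.979, -0.203, -0.0], [-0.0, 0.0, -1.0]]
force: [5.0, -4.6, 1.7]
grip_width: 0.0005
gripper_force: 2.5
```

{"fn": "play_rows", "kwargs": {"plan": [[0,-3,0,0,0,0,1],[0,-6,0,0,0,0,1],[0,-9,0,0,0,0,1],[0,-11,0,0,0,0,1],[0,-13,0,0,0,0,1],[0,-15,0,0,0,0,1],[0,-16,0,0,0,0,1],[0,-16,0,0,0,0,1]]}}

```text
time: 6.25
tcp_pos: [0.579, 0.1626, 0.058]
orientation: [[0.203, 0.979, -0.0], [0.979, -0.203, -0.0], [-0.0, -0.0, -1.0]]
force: [3.7, -3.4, 2.3]
grip_width: 0.0004
gripper_force: 2.1
```

```bash
python3 - <<'E'
from h import *
s=state(); print(s["force"].round(1),((s["tcp_pos"][:2]*1000-O)@D).round(1))
p,d=camera("top"); W=cloud("top",d)*1000; q=(W[...,:2]-O)@D; pi=p.astype(int)
b,g,r=pi[...,0],pi[...,1],pi[...,2]
Y=(r>b+60)&(g>b+60)&(abs(q[...,0])<130)&(abs(q[...,1]-36)<40)&(d>0)
w=q[Y]; print(len(w),np.percentile(w,[2,50,98],axis=0).round(1) if len(w) else "")
cv2.imwrite("pics/t2.png",cv2.resize(p[140:260,160:280],None,fx=5,fy=5))
E
```

```text
[ 3.7 -3.4  2.3] [-5.8 36.4]
208 [[-79.5  16.2]
 [-56.3  24.2]
 [-27.9  39.3]]
```

View pics/t2.png

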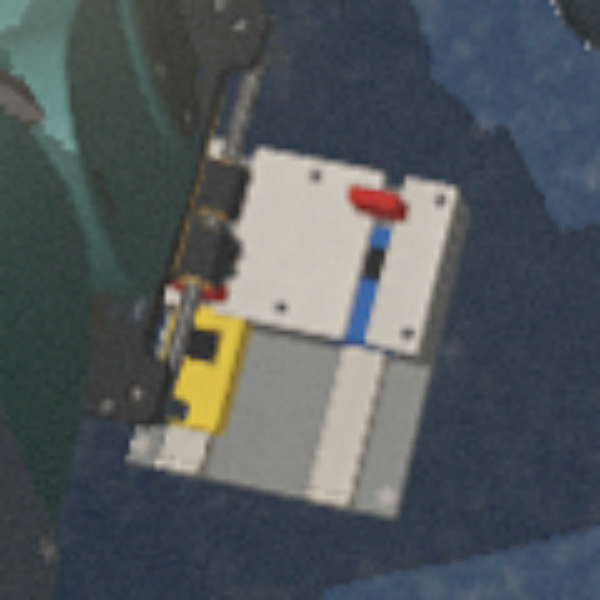

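The top view shows the yellow cartridge on the ledge at crop (205,375), with its front edge at about x = −80 mm. It has to reach −88, so I'll keep going to the stop.

{"fn": "play_rows", "kwargs": {"plan": [[0,-1,0,0,0,0,1],[0,-2,0,0,0,0,1],[0,-3,0,0,0,0,1],[0,-3,0,0,0,0,1]]}}

```text
time: 6.7
tcp_pos: [0.5762, 0.1632, 0.058]
orientation: [[0.203, 0.979, 0.0], [0.979, -0.203, -0.0], [-0.0, 0.0, -1.0]]
force: [3.0, -4.6, 1.5]
grip_width: 0.0007
gripper_force: 2.2
```

{"fn": "play_rows", "kwargs": {"plan": [[0,-1,0,0,0,0,1],[0,-2,0,0,0,0,1],[0,-2,0,0,0,0,1]]}}

```text
time: 7.0
tcp_pos: [0.5742, 0.1636, 0.058]
orientation: [[0.203, 0.979, 0.0], [0.979, -0.203, -0.0], [-0.0, 0.0, -1.0]]
force: [3.4, -5.1, 0.7]
grip_width: 0.0003
gripper_force: 2.2
```

{"fn": "play_rows", "kwargs": {"plan": [[0,-1,0,0,0,0,1],[0,-2,0,0,0,0,1],[0,-2,0,0,0,0,1]]}}

```text
time: 7.3
tcp_pos: [0.5726, 0.164, 0.0581]
orientation: [[0.203, 0.979, 0.001], [0.979, -0.203, -0.0], [-0.0, 0.001, -1.0]]
force: [5.4, -6.1, 0.6]
grip_width: 0.0002
gripper_force: 3.3
```

{"fn": "play_rows", "kwargs": {"plan": [[0,-1,0,0,0,0,1],[0,-2,0,0,0,0,1],[0,-2,0,0,0,0,1]]}}

```text
time: 7.6
tcp_pos: [0.5721, 0.1642, 0.0583]
orientation: [[0.203, 0.979, 0.004], [0.979, -0.203, -0.0], [0.001, 0.004, -1.0]]
force: [14.3, -9.8, -6.2]
grip_width: 0.0005
gripper_force: 7.9
```

The stop has been reached: force rises and the arm no longer advances. Backing off.

{"fn": "play_rows", "kwargs": {"plan": [[0,8,0,0,0,0,1],[0,18,0,0,0,0,1],[0,30,0,0,0,0,1],[0,42,0,0,0,0,1],[0,54,0,0,0,0,1],[0,66,0,0,0,0,1],[0,78,0,0,0,0,1],[0,86,-10,0,0,0,1]]}}

```text
time: 8.4
tcp_pos: [0.6548, 0.1466, 0.0669]
orientation: [[0.204, 0.979, -0.002], [0.979, -0.204, -0.0], [-0.001, -0.002, -1.0]]
force: [-1.4, 0.1, 0.0]
grip_width: 0.0005
gripper_force: 0.0
```

{"fn": "play_rows", "kwargs": {"plan": [[0,6,-40,0,0,0,1],[0,6,-80,0,0,0,1],[0,0,-120,0,0,0,1],[0,-30,-150,0,0,0,0.8],[0,-60,-170,0,0,0,0.6],[0,-100,-180,0,0,0,0.45],[-20,-140,-180,0,0,0,0.35],[-20,-180,-180,0,0,0,0.35]]}}

```text
time: 9.2
tcp_pos: [0.4727, 0.1633, 0.2487]
orientation: [[0.204, 0.979, 0.0], [0.979, -0.204, -0.0], [0.0, 0.0, -1.0]]
force: [0.1, 0.9, 0.6]
grip_width: 0.0376
gripper_force: 0.0
```

```bash
cat >> h.py <<'E'
from scipy.spatial.transform import Rotation as Q
def tilt_delta(x,y,z,th,flip=False):
    """to dock x,y and world z, tool x along dock x (or -x), leaning th toward dock -x"""
    s=state(); R=s["orientation"]; p=s["tcp_pos"]*1000
    a=np.array([*D[:,0],0]); b=np.array([*D[:,1],0]); k=-1 if flip else 1
    zt=np.sin(th)*a+np.array([0,0,-np.cos(th)]); yt=-k*b
    T=np.stack([np.cross(yt,zt),yt,zt],1)
    return np.round(R.T@(np.array([*dock(x,y),z])-p),1),np.round(Q.from_matrix(R.T@T).as_rotvec(),3)
E
python3 - <<'E'
from h import *
s=state();print(s["q"].round(2),s["grip_width"],((s["tcp_pos"][:2]*1000-O)@D).round(1))
i=camera_info("wrist");p,d=camera("wrist");W=cloud("wrist",d,i)*1000;cv2.imwrite("pics/w3.png",p)
pt,dt=camera("top");Wt=cloud("top",dt)*1000
for n,p,d,W in(("w",p,d,W),("t",pt,dt,Wt)):
    q=(W[...,:2]-O)@D;b,g,r=[p[...,k].astype(int) for k in range(3)]
    Y=(r>b+60)&(g>b+50)&(g>.6*r)&(abs(q[...,0]+60)<60)&(abs(q[...,1]-36)<35)&(W[...,2]>34)&(W[...,2]<46)&(d>0)
    w=q[Y];print(n,len(w))
    if len(w)>9:print(cv2.minAreaRect(w.astype(np.float32)),np.percentile(W[...,2][Y],[5,50,95]).round(1))
for f in(0,1):print(f,tilt_delta(-68,36,120,.44,f))
E
```

```text
[ 0.29  0.01  2.11 -0.    1.02  0.49] 0.037613594574465906 [-110.1   15.8]
w 1004
((-61.353546142578125, 33.75300216674805), (54.99620056152344, 33.27907943725586), 0.47115322947502136) [37.7 39.2 40.5]
t 313
((-59.18820571899414, 34.007408142089844), (35.87567901611328, 55.20045471191406), 89.88414001464844) [36.6 39.8 42.3]
0 (array([ 19.9,  44.2, 128.3]), array([-0.345,  0.346,  1.54 ]))
1 (array([ 19.9,  44.2, 128.3]), array([-0.347, -0.345, -1.546]))
```

View pics/w3.png

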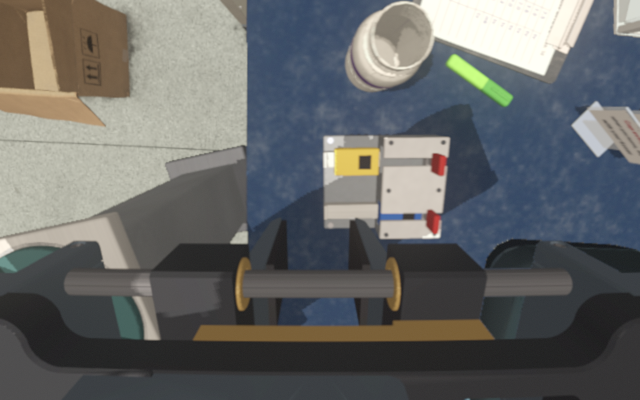

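The wrist view shows the yellow cartridge fully out at about (357,162) and the ejector back at rest. The blue cartridge is still seated at (405,217). The bottle at (395,45) would block a straight-down grasp, so I'll lean the tool toward −x.

{"fn": "play_rows", "kwargs": {"plan": [[5,5,5,-0.03,-0.03,-0.13,0.35],[10,10,10,-0.06,-0.06,-0.27,0.35],[18,20,20,-0.09,-0.09,-0.4,0.35],[18,30,30,-0.12,-0.12,-0.54,0.35],[18,40,40,-0.15,-0.15,-0.67,0.35],[18,44,45,-0.18,-0.18,-0.8,0.35],[18,44,45,-0.21,-0.21,-0.94,0.35],[18,44,45,-0.24,-0.24,-1.07,0.35]]}}

```text
time: 10.1
tcp_pos: [0.5218, 0.1729, 0.2033]
orientation: [[-0.725, 0.626, 0.288], [0.615, 0.776, -0.139], [-0.31, 0.076, -0.948]]
force: [0.9, 0.8, -0.3]
grip_width: 0.0594
gripper_force: 0.0
```

```bash
python3 - <<'E'
from h import *
s=state();print(s["q"].round(2),s["grip_width"])
print(tilt_delta(-67,34.5,160,.44,1))
E
```

```text
[ 0.39  0.08  2.16 -0.37  0.71 -0.22] 0.05942296241440294
(array([15.8, -5.2, 40.1]), array([-0.107, -0.103, -0.471]))
```

{"fn": "play_rows", "kwargs": {"plan": [[5,-2,10,-0.03,-0.03,-0.13,0.35],[10,-4,20,-0.06,-0.06,-0.27,0.35],[14,-5,30,-0.09,-0.09,-0.4,0.35],[16,-5,40,-0.107,-0.103,-0.471,0.35],[16,-5,40,-0.107,-0.103,-0.471,0.35]]}}

```text
time: 10.6
tcp_pos: [0.5175, 0.1728, 0.1589]
orientation: [[-0.887, 0.204, 0.415], [0.185, 0.979, -0.086], [-0.424, 0.001, -0.906]]
force: [-0.3, -0.5, 0.7]
grip_width: 0.0593
gripper_force: 0.0
```

```bash
python3 - <<'E'
from h import *
s=state();print(s["q"].round(2),s["grip_width"],s["tcp_pos"])
print(tilt_delta(-67,34.5,160,.44,1))
print(tilt_delta(-64,34.5,22,.44,1))
E
```

```text
[ 0.4   0.11  2.26 -0.57  0.46 -0.5 ] 0.05932562733324517 [0.51750154 0.17281743 0.15888343]
(array([-1.4,  0.4, -0.6]), array([-0.002, -0.003, -0.005]))
(array([ 54.3,   0.3, 125.7]), array([-0.002, -0.003, -0.005]))
```

{"fn": "play_rows", "kwargs": {"plan": [[10,0,18,0,0,0,0.35],[20,0,40,0,0,0,0.35],[28,0,60,0,0,0,0.35],[34,0,76,0,0,0,0.35],[38,0,86,0,0,0,0.35],[38,0,86,0,0,0,0.35]]}}

```text
time: 11.2
tcp_pos: [0.5205, 0.173, 0.0654]
orientation: [[-0.886, 0.208, 0.415], [0.189, 0.978, -0.087], [-0.424, 0.001, -0.906]]
force: [0.0, 1.2, 0.1]
grip_width: 0.0596
gripper_force: 0.0
```

```bash
python3 - <<'E'
from h import *
s=state();print(s["q"].round(2),s["force"].round(1),s["tcp_pos"])
print(tilt_delta(-64,34.5,20,.44,1))
p,d=camera("top");cv2.imwrite("pics/t4.png",cv2.resize(p[140:260,110:280],None,fx=4.5,fy=4.5))
E
```

```text
[ 0.4   0.31  2.27 -0.92  0.31 -0.12] [0.  1.2 0.1] [0.52048395 0.17297246 0.06539776]
(array([18.2, -0.4, 41.6]), array([-0.003, -0.002, -0.008]))
```

View pics/t4.png

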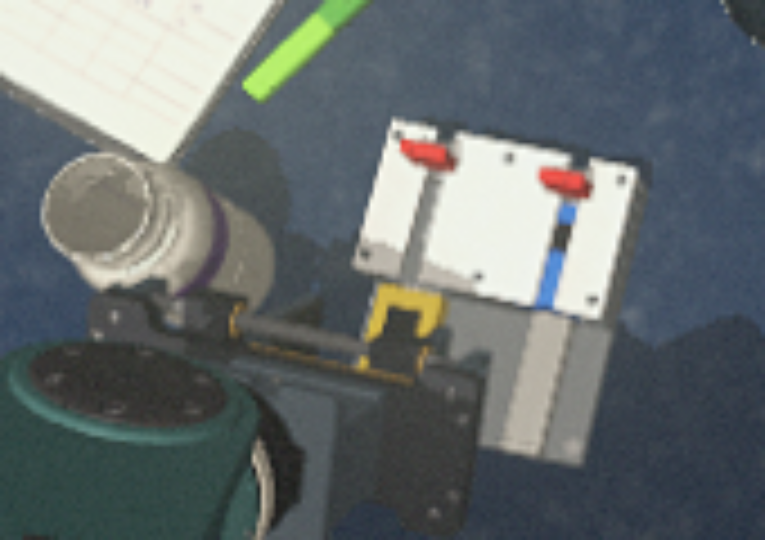

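The cartridge sits between the open fingers and the bottle is clear. But joint 5 has reached its lower limit, so I'll rise and use less lean with a small yaw instead.

```bash
sed -i 's/flip=False):/flip=False,psi=0):/; s/a=np.array(\[\*D\[:,0\],0\]); b=np.array(\[\*D\[:,1\],0\])/E=Q.from_rotvec([0,0,psi]).as_matrix()[:2,:2]@D; a=np.array([*E[:,0],0]); b=np.array([*E[:,1],0])/' h.py
python3 - <<'E'
from h import *
print(tilt_delta(-71,34.3,125,.24,1,.14))
E
```

```text
(array([-19.6,  -0.8, -55.8]), array([-0.048,  0.198, -0.14 ]))
```

{"fn": "play_rows", "kwargs": {"plan": [[-8,0,-20,0,0,0,0.35],[-16,0,-40,0,0,0,0.35],[-20,-1,-54,-0.01,0.05,-0.03,0.35],[-20,-1,-56,-0.03,0.12,-0.08,0.35],[-20,-1,-56,-0.048,0.198,-0.14,0.35],[-20,-1,-56,-0.048,0.198,-0.14,0.35]]}}

```text
time: 11.85
tcp_pos: [0.516, 0.1741, 0.1275]
orientation: [[-0.97, 0.057, 0.238], [0.056, 0.998, -0.01], [-0.238, 0.004, -0.971]]
force: [0.1, -0.3, -0.1]
grip_width: 0.0594
gripper_force: 0.0
```

```bash
python3 - <<'E'
from h import *
s=state();print(s["q"].round(2),s["tcp_pos"])
print(tilt_delta(-71,34.3,50,.24,1,.14),tilt_delta(-71,34.3,19,.24,1,.14))
E
```

```text
[ 0.32  0.19  2.2  -0.17  0.53 -1.05] [0.51595628 0.17405326 0.12754597]
(array([19.7, -0.8, 75. ]), array([0.004, 0.   , 0.003])) (array([ 27.1,  -1. , 105.1]), array([0.004, 0.   , 0.003]))
```

{"fn": "play_rows", "kwargs": {"plan": [[4,0,15,0,0,0,0.35],[9,0,35,0,0,0,0.35],[14,-1,55,0,0,0,0.35],[18,-1,69,0,0,0,0.35],[20,-1,75,0,0,0,0.35],[20,-1,75,0,0,0,0.35]]}}

```text
time: 12.45
tcp_pos: [0.5125, 0.1725, 0.0474]
orientation: [[-0.97, 0.059, 0.237], [0.057, 0.998, -0.014], [-0.237, 0.0, -0.971]]
force: [-0.2, -0.0, 0.6]
grip_width: 0.0591
gripper_force: 0.0
```

```bash
python3 - <<'E'
from h import *
s=state();print(s["q"].round(2),s["tcp_pos"],s["force"].round(1))
print(tilt_delta(-71,34.3,19,.24,1,.14))
E
```

```text
[ 0.33  0.34  2.22 -0.25  0.37 -0.96] [0.51250917 0.17249642 0.04736012] [-0.2 -0.   0.6]
(array([ 4.7,  1.2, 28. ]), array([ 0.001, -0.   ,  0.002]))
```

```bash
python3 - <<'E'
from h import *
print(tilt_delta(-72,34.3,47,.17,1,.20), tilt_delta(-72,34.3,19,.17,1,.2))
E
```

```text
(array([-1. ,  1.3,  0.6]), array([-0.012,  0.07 , -0.057])) (array([ 5.7,  1.3, 27.8]), array([-0.012,  0.07 , -0.057]))
```

{"fn": "play_rows", "kwargs": {"plan": [[-1,1,0,-0.01,0,-0.057,0.35],[-1,1,0,-0.012,0.035,-0.057,0.35],[-1,1,1,-0.012,0.07,-0.057,0.35],[1,1,9,-0.012,0.07,-0.057,0.35],[4,1,19,-0.012,0.07,-0.057,0.35],[6,1,26,-0.012,0.07,-0.057,0.35],[6,1,27,-0.012,0.07,-0.057,0.35]]}}

```text
time: 13.15
tcp_pos: [0.5121, 0.1732, 0.0185]
orientation: [[-0.986, 0.0, 0.168], [0.0, 1.0, -0.0], [-0.168, -0.0, -0.986]]
force: [-0.3, 0.4, 0.2]
grip_width: 0.0595
gripper_force: 0.0
```

```bash
python3 - <<'E'
from h import *
s=state();print(s["q"].round(2),s["tcp_pos"],s["force"].round(1))
print(tilt_delta(-72,34.3,19,.17,1,.2))
E
```

```text
[ 0.31  0.41  2.19 -0.14  0.38 -1.14] [0.51212608 0.17318852 0.01846901] [-0.3  0.4  0.2]
(array([-1.6,  0.6, -0.3]), array([-0.   , -0.001,  0.   ]))
```

No contact. Closing, then lifting straight up a little.

{"fn": "play_rows", "kwargs": {"plan": [[0,0,0,0,0,0,0.6],[0,0,0,0,0,0,0.8],[0,0,0,0,0,0,0.9],[0,0,0,0,0,0,0.9],[0,0,0,0,0,0,0.9],[0,0,0,0,0,0,0.9]]}}

```text
time: 13.75
tcp_pos: [0.5134, 0.1735, 0.0201]
orientation: [[-0.985, 0.001, 0.17], [0.001, 1.0, 0.001], [-0.17, 0.001, -0.985]]
force: [-1.2, 0.8, 4.4]
grip_width: 0.034
gripper_force: 29.7
```

{"fn": "play_rows", "kwargs": {"plan": [[-1,0,-5,0,0,0,0.9],[-3,0,-15,0,0,0,0.9],[-6,0,-35,0,0,0,0.9],[-12,0,-65,0,0,0,0.9],[-18,0,-100,0,0,0,0.9],[-25,0,-140,0,0,0,0.9],[-30,0,-170,0,0,0,0.9],[-31,0,-180,0,0,0,0.9]]}}

```text
time: 14.55
tcp_pos: [0.5147, 0.1738, 0.2067]
orientation: [[-0.985, 0.0, 0.175], [0.001, 1.0, 0.002], [-0.175, 0.002, -0.985]]
force: [-0.1, 0.2, 0.0]
grip_width: 0.0345
gripper_force: 29.7
```

```bash
python3 - <<'E'
from h import *
s=state();print(s["q"].round(2),s["grip_width"])
p,d=camera("side");W=cloud("side",d)*1000
b,g,r=[p[...,k].astype(int) for k in range(3)]
m=(r>b+60)&(g>b+50)&(g>.6*r)&(d>0)&(abs(W[...,0]-s["tcp_pos"][0]*1000)<80)&(abs(W[...,1]-s["tcp_pos"][1]*1000)<80)&(W[...,2]>120)
w=W[m];print(len(w),np.percentile(w,[3,50,97],axis=0).round() if len(w) else "",s["tcp_pos"])
# target over the tub: yaw 6.7deg edges, tool vertical, keep tool yaw ~pi+0.117
print(delta((480.6,-312.5),200,np.pi+.117))
E
```

```text
[ 0.31  0.07  2.14 -0.07  0.76 -1.21] 0.03449469692769148
139 [[529. 149. 214.]
 [545. 160. 228.]
 [557. 187. 232.]] [0.51468591 0.17380011 0.2066817 ]
(array([  34.1, -486.3,   -0.7]), array([-0.008,  0.175, -0.117]))
```

{"fn": "play_rows", "kwargs": {"plan": [[3,-30,0,0,0.02,-0.01,0.9],[6,-72,0,0,0.04,-0.03,0.9],[9,-114,0,0,0.07,-0.045,0.9],[12,-156,0,0,0.1,-0.06,0.9],[15,-198,0,0,0.12,-0.08,0.9],[18,-240,0,-0.005,0.15,-0.1,0.9],[21,-282,0,-0.008,0.175,-0.117,0.9],[24,-324,0,-0.008,0.175,-0.117,0.9]]}}

```text
time: 15.4
tcp_pos: [0.4887, -0.1523, 0.1971]
orientation: [[-0.993, -0.117, -0.007], [-0.117, 0.993, -0.001], [0.007, -0.0, -1.0]]
force: [0.6, -0.4, -0.1]
grip_width: 0.034
gripper_force: 29.7
```

```bash
python3 - <<'E'
from h import *
s=state();print(s["q"].round(2))
print(delta((480.6,-312.5),200,np.pi+.117))
E
```

```text
[-0.35  0.11  2.12 -0.    0.92 -2.03]
(array([  26.8, -158.2,   -2.7]), array([-0.   , -0.007,  0.   ]))
```

{"fn": "play_rows", "kwargs": {"plan": [[8,-40,-3,0,-0.03,0,0.9],[18,-80,-3,0,-0.07,0,0.9],[27,-115,-3,0,-0.11,0,0.9],[33,-142,-3,0,-0.15,0,0.9],[37,-156,-3,0,-0.18,0,0.9],[37,-158,-3,0,-0.18,0,0.9],[37,-158,-3,0,-0.18,0,0.9]]}}

```text
time: 16.1
tcp_pos: [0.4705, -0.3116, 0.2006]
orientation: [[-0.978, -0.115, 0.171], [-0.114, 0.993, 0.02], [-0.172, 0.0, -0.985]]
force: [-0.2, 0.6, -0.8]
grip_width: 0.0341
gripper_force: 29.7
```

```bash
python3 - <<'E'
from h import *
s=state();print(s["q"].round(2));R=s["orientation"];t=s["tcp_pos"]*1000
for z in(100,11):print(z,np.round(R.T@(np.array([470,-312.5,z])-t),1))
p,d=camera("side");W=cloud("side",d)*1000
b,g,r=[p[...,k].astype(int) for k in range(3)]
m=(r>b+60)&(g>b+50)&(g>.6*r)&(d>0)&(abs(W[...,0]-t[0])<80)&(abs(W[...,1]-t[1])<80)&(W[...,2]>120)
w=W[m];print(len(w),np.percentile(w,[2,50,98],axis=0).round() if len(w) else "",t.round())
p,d=camera("top");W=cloud("top",d)*1000
m=(d>0)&(W[...,0]>380)&(W[...,0]<580)&(W[...,1]>-420)&(W[...,1]<-200)&(W[...,2]>46)&(W[...,2]<57)
print(np.percentile(W[m],[1,99],axis=0).round())
E
```

```text
[-0.69  0.13  2.09  0.17  0.81 -2.48]
100 [18.  -0.8 99. ]
11 [ 33.3  -0.8 186.7]
36 [[ 418. -391.  206.]
 [ 490. -324.  284.]
 [ 512. -294.  297.]] [ 471. -312.  201.]
[[ 414. -350.   46.]
 [ 548. -245.   54.]]
```

{"fn": "play_rows", "kwargs": {"plan": [[5,0,30,0,0,0,0.9],[12,0,70,0,0,0,0.9],[19,-1,110,0,0,0,0.9],[26,-1,145,0,0,0,0.9],[30,-1,167,0,0,0,0.9],[32,-1,180,0,0,0,0.9],[33,-1,186,0,0,0,0.9],[33,-1,186,0,0,0,0.9]]}}

```text
time: 17.0
tcp_pos: [0.4714, -0.3128, 0.0127]
orientation: [[-0.978, -0.117, 0.173], [-0.115, 0.993, 0.019], [-0.174, -0.001, -0.985]]
force: [-0.5, 0.5, 0.4]
grip_width: 0.0341
gripper_force: 29.7
```

{"fn": "play_rows", "kwargs": {"plan": [[0,0,0,0,0,0,0.55],[0,0,0,0,0,0,0.45],[0,0,0,0,0,0,0.45],[0,0,0,0,0,0,0.45]]}}

```text
time: 17.4
tcp_pos: [0.4714, -0.3133, 0.0132]
orientation: [[-0.978, -0.116, 0.174], [-0.115, 0.993, 0.019], [-0.175, -0.002, -0.985]]
force: [-0.6, 0.5, 0.3]
grip_width: 0.05
gripper_force: 0.0
```

{"fn": "play_rows", "kwargs": {"plan": [[-2,0,-10,0,0,0,0.45],[-6,0,-35,0,0,0,0.45],[-12,0,-70,0,0,0,0.45],[-19,0,-110,0,0,0,0.45],[-26,0,-150,0,0,0,0.45],[-33,0,-190,0,0,0,0.45],[-33,-40,-200,0,0,0,0.45],[-33,-80,-210,0,0,0,0.45]]}}

```text
time: 18.2
tcp_pos: [0.4767, -0.3937, 0.2284]
orientation: [[-0.977, -0.117, 0.175], [-0.116, 0.993, 0.017], [-0.176, -0.004, -0.984]]
force: [1.0, 0.1, -0.2]
grip_width: 0.0501
gripper_force: 0.0
```

{"fn": "play_rows", "kwargs": {"plan": [[0,-40,0,0,0,0,0.45],[0,-80,0,0,0,0,0.45],[0,-110,0,0,0,0,0.45],[0,-120,0,0,0,0,0.45],[0,-120,0,0,0,0,0.45]]}}

```text
time: 18.7
tcp_pos: [0.49, -0.5126, 0.2257]
orientation: [[-0.978, -0.115, 0.173], [-0.114, 0.993, 0.019], [-0.174, -0.001, -0.985]]
force: [-0.2, 0.9, -0.0]
grip_width: 0.0502
gripper_force: 0.0
```

```bash
python3 - <<'E'
from h import *
print(state()["q"].round(2))
p,d=camera("top");cv2.imwrite("pics/t5.png",cv2.resize(p[150:290,170:470],None,fx=2.6,fy=2.6))
E
```

```text
[-0.9   0.34  1.77  0.18  0.94 -2.68]
```

View pics/t5.png

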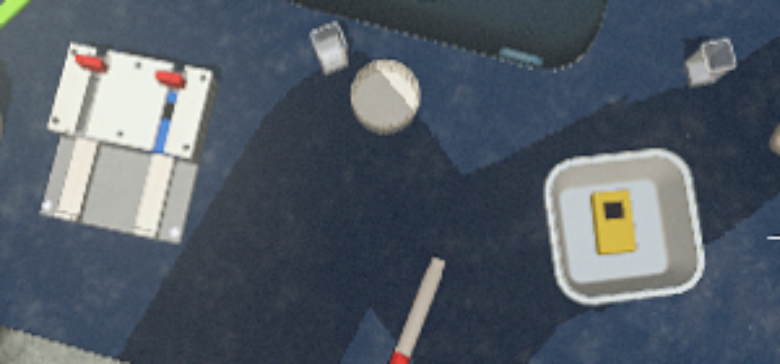

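The yellow cartridge lies flat in the upright tub at (613,222). The blue one is still in its slot at (167,120), and the arm is clear of everything.

```bash
python3 -c "
from plant import *
print(finish_job())"
```

```text
the job is handed in; nothing more can be done
None
```

The job is handed in: I pushed the ejector to its stop and put the yellow cartridge in the upright tub; the blue one is still in its slot, and it took about 19 s of the 48 s allowed.

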